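Hang a coated casting on the keeper rail

ROBOT

A 6-joint arm with a two-finger parallel gripper is mounted at the origin on a cart in front of the work surface, level with it; the furniture and walls round the work are solid. World frame = base frame: x ahead of the robot, y to its left, z up, the work surface at z = 0. Lengths are in m, angles in rad, forces in N, time in s.
With the tool pointing down it reaches from about 0.25 to 0.775 m from the base axis. Payload 4 kg.
Tool frame: the origin (TCP) lies midway between the tips of the shut fingers; the grasp point (between the pads) lies 19 mm behind it (robot.hold_point_z is the distance from the TCP to the grasp point, in m); z points along the fingers, y is the line along which they close (so a half turn about z gives the same grasp; the last joint's range is limited). The gripper opens to 94 mm and grips with 3 to 60 N. Pads are 16 mm wide; open, the fingers measure 119 mm over their backs; the gripper's body (75 mm by 177 mm) begins 78 mm behind the grasp point.
Start: joints at [1.17, 0.087, 1.371, -0, 1.684, -0.103], TCP at [0.161, 0.526, 0.206] pointing down, gripper open.
Joint ranges: [-3.1, 3.1], [-0.76, 2.03], [0.27, 2.55], [-1.08, 4.22], [0.17, 2.65], [-2.57, 2.57]. Speed limits (rad/s): [2.79, 2.79, 3.14, 3.14, 3.14, 3.14].

INTERFACE

Orientations are given as [roll, pitch, yaw] about the fixed x, y, z axes, in that order (R = Rz(yaw) Ry(pitch) Rx(roll)).
In Python, from bench import readout, imaging, robot gives the robot as it stands.
- The arm moves only by the tool carry_out, never from a script. Its argument "motion" is text: rows parted by semicolons, each of 7 numbers parted by spaces: the shift along the tool's x, y, z each as a share of 200 mm, from -1 to 1, then the turn, a rotation vector about the tool's x, y, z each as a share of 120 degrees, from -1 to 1, then the opening, from 0 (shut) to 1 (fully open). A call has 1 to 12 rows; each row shifts and turns the commanded pose from where the row before left it, along the tool's axes as they then stand; what a row does not reach is not made up. A row lasts 1/8 s, in which the tool goes at most 62.5 mm and 10.7 degrees, less where a joint would pass 70% of its speed; a pose out of reach is approached as far as the arm can. A call with a number of a shift or a turn outside -1 to 1 is refused whole. A call with a gripper value outside its range is refused whole. The fingers move at their own pace and stop on an object; the grip force is fixed at half the most. Time passes only in rows, so rows that do not move let the fingers close. It gives the time, the measured TCP pose, the force, the opening and the grip force at its end, in the units of the state.
- readout.get_obs(): the state, without advancing time (a new reading comes with each control period).
- imaging.snapshot(name): name is "side" or "top" or "wrist"; returns a dict with "pixels" (384x512x3 uint8, red, green, blue), "fx", "fy", "cx", "cy" (pixels), "R" (3x3) and "t" (3): a world point X has camera coordinates R X + t. Camera axes: x right, y down, z forward; pixel columns grow to the right and rows downward; lengths in m; the calibration is good to about 2 mm. A picture is of the moment at which its call begins. There is no depth.
- robot.close_job(): hands the job in; it is judged then, once.
The state is a dict: "time": time; "joint_positions": joint angles; "qvel": joint speeds; "joint_torque": joint torques, N m; "tool_pos": TCP position; "ee_rot": TCP orientation; "wrist_force": force on the tool from outside, world axes, zero at the start; "wrist_torque": the same for the moment, N m; "width": finger opening in m; "finger_force": force on a finger pad.
Only numpy, scipy, OpenCV 4.12 (cv2) and the standard library are available. Lean on these libraries where they do the work, as an engineer would, in place of code of your own. Each camera call takes 0.05 s, during which the arm holds its last target. There are 200 camera calls.

TASK

Hang the freshly coated casting on the drying rail: carry it by the block on top of its C-hook, bring the hook's white shoe over the front lip at the rail's open loading gap, and lower it until the shoe rests on the channel floor before you let go. With the hanger hanging free, push it along the rail under the keeper strip until the shoe is right up against the left end stop, and leave it hanging straight and still. Never touch the wet casting itself or let it hit the rail, and leave the pot, cup and tape roll where they are.

Things in the scene. Friction and masses are not known exactly. Their poses are not given: they have to be found in the camera images.
- hanger: Aluminium C-hook bolted on a lumpy brown-black resin casting: one rigid piece, 0.38 kg, 272 mm high, standing on the plywood board (top z = 10 mm). Origin: casting underside centre, z up. Flat bar 28 mm wide (y); the C opens to +x: lower arm z 134-140 mm, spine x -44 to -38, top arm z 226-232 ending at x = +5, from where a 5 mm web runs down to the shoe. Centre of mass under block and shoe.
- hanger_head (a point): Centre of the grip block on the hook's top arm, 20 (x) by 28 (y) by 40 mm high; at x -4, z 252 mm in the hanger's frame, same axes. The top arm, as wide as the block, begins 20 mm below this point. It lies 62 mm straight above hanger_foot.
- hanger_foot (a point): Centre of the underside of the hook's slippery white shoe, 18 (x) by 50 (y) by 10 mm; at x -4, z 190 mm in the hanger's frame, same axes. The web joins its rear 5 mm; the front 13 mm are a toe toward the spine (25 mm gap). Mouth of the C between shoe and lower arm: 50 mm high. When hung, the channel lies in the mouth, the spine on the robot's side, and hanger x points along rail x.
- rail: Fixed drying rail: aluminium channel 400 mm long (y) on two dark posts at y +-188 mm. Origin on the board (z = 10 mm) under its middle; x across, away from the robot, y along to the left, z up. Channel floor top z 210 mm in this frame, 4 mm thick; inside x -13 to +13 mm; front anti-jump lip 3 mm thick, 18 mm above the floor; back wall 22 mm, then a flare outward to 32 mm, the highest part.
- rail_gap (a point): Middle of the loading gap, on the channel floor: rail x 0, y -85, z 210 mm; same axes as the rail. Gap: y +-65 mm from here. Beyond it a keeper strip turns inward from the lip's top (rail x -16 to -4 mm, underside 15 mm above the floor), so that a toe under it cannot jump out. Seated, the shoe's underside is at this height.
- rail_stop (a point): Point on the channel floor at the contact face of the black rubber left end stop: rail x 0, y +140, z 210 mm; same axes as the rail. The shoe touches the stop when hanger_foot is at y = -25 mm in this frame.
- viscosity_cup: Bystander: grey stepped plastic cup, 56 mm round, 53 mm high, right of the work; origin underside centre.
- pigment_pot: Bystander: dark round pot, 63 mm round, 70 mm high, right of the work; origin underside centre.
- tape_roll: Bystander: masking tape roll lying flat, 104 mm round, 24 mm high, right of the work; origin underside centre.
- casting: The wet coated resin casting bolted rigidly under the hook (part of the hanger piece): 59 mm round, 124 mm high, origin at its underside centre, the same pose as hanger. Not to be touched.

How it is judged:
By the outcome, as a careful person would: the job done as asked, in the order asked, and still so for the second after the job is handed in, with the robot touching nothing.
It also fails if it takes over 66 s, if anything falls off the work surface, if the arm or the gripper's body presses on something with over 40 N, if the wrist force passes 120 N, or if a joint passes its speed limit or range.

## Working session

There is one attempt and no reset: what is moved stays moved. The work goes in short steps, Python scripts to look and compute and a tool call to move; the robot and the scene stay as the last step left them, time stands still between calls to the robot, and variables do not carry over. Pictures are saved under pics/ and viewed, at most 10 in all, crops included, and the job is handed in when it is done.

Besides the shell and the picture viewer there is one more tool, called after "Call:" by a JSON object that holds its "op" and its "data", one argument or row to a line. carry_out: Moves the arm, as the interface text tells. Its arguments: {"type":"object","properties":{"motion":{"type":"string"}},"required":["motion"]}

```bash
mkdir -p pics; cat > h.py <<'E'
import numpy as np,cv2
from bench import readout,imaging,robot
def snap(n,f=None):
    s=imaging.snapshot(n)
    if f: cv2.imwrite('pics/'+f,s['pixels'][:,:,::-1])
    return s
def ray(s,u,v):
    R=np.array(s['R']);t=np.array(s['t'])
    d=R.T@np.array([(u-s['cx'])/s['fx'],(v-s['cy'])/s['fy'],1]); return -R.T@t,d
def onz(s,u,v,z):
    c,d=ray(s,u,v); return c+d*(z-c[2])/d[2]
def tri(s1,p1,s2,p2):
    c1,d1=ray(s1,*p1);c2,d2=ray(s2,*p2)
    k=np.linalg.lstsq(np.c_[d1,-d2],c2-c1,rcond=None)[0]
    a=c1+k[0]*d1;b=c2+k[1]*d2
    return (a+b)/2,np.linalg.norm(a-b)
def proj(s,X):
    p=np.array(s['R'])@np.array(X)+np.array(s['t']); return p[0]/p[2]*s['fx']+s['cx'],p[1]/p[2]*s['fy']+s['cy']
E
python3 - <<'E'
from h import *
np.set_printoptions(precision=3,suppress=True)
a=snap('top');b=snap('side')
im=np.hstack([a['pixels'],b['pixels']])[:,:,::-1]
cv2.imwrite('pics/t.png',a['pixels'][:,:,::-1]);cv2.imwrite('pics/s.png',b['pixels'][:,:,::-1])
for s in(a,b):print(np.array(s['R']),ray(s,0,0)[0],s['fx'],s['cx'],s['cy'])
print(readout.get_obs(),robot.hold_point_z)
E
```

```text
[[ 0.029 -1.     0.011]
 [-0.997 -0.03  -0.072]
 [ 0.073 -0.009 -0.997]] [ 0.461 -0.243  1.277] 493.23089642047523 262.2065707359988 194.7340377242248
[[-0.853 -0.521 -0.024]
 [-0.28   0.496 -0.822]
 [ 0.44  -0.695 -0.569]] [0.137 0.43  0.712] 399.73114015530325 255.50161254788947 192.99058199763897
{'time': 0.1, 'joint_positions': array([ 1.17 ,  0.088,  1.372,  0.   ,  1.684, -0.103]), 'qvel': array([-0.   , -0.002, -0.002,  0.   , -0.001,  0.001]), 'joint_torque': array([  0.002, -34.125, -30.33 ,   0.072,   0.03 ,  -0.   ]), 'tool_pos': array([0.161, 0.525, 0.204]), 'ee_rot': array([-3.14 , -0.   ,  2.844]), 'wrist_force': array([ 1.214,  0.065, -0.433]), 'wrist_torque': array([0.042, 0.011, 0.009]), 'finger_force': 0.0, 'width': 0.09384867978575524} 0.0188
```

View pics/t.png

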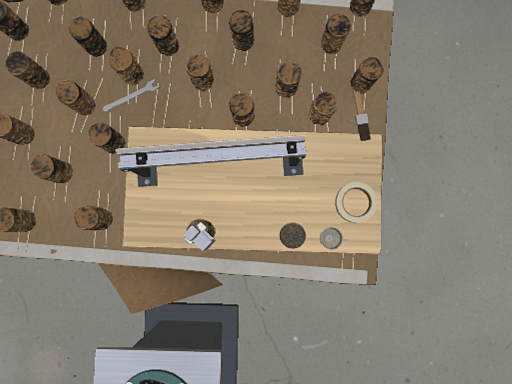

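View pics/s.png

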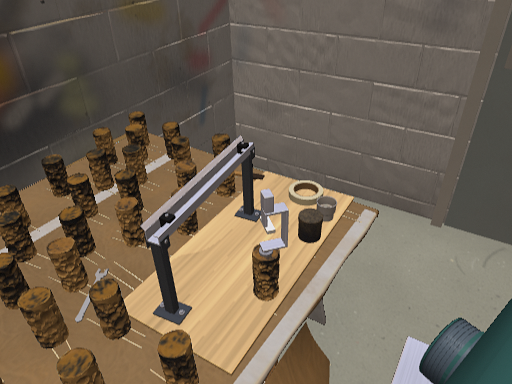

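The top view shows the rail from about (120,158) to (305,147), the hanger at (200,234), and the pot, cup and tape to its right. The side view shows the hanger at (268,240) with its block at (267,200). I'll enlarge these to get accurate points.

```bash
python3 - <<'E'
import cv2,numpy as np
t=cv2.imread('pics/t.png');s=cv2.imread('pics/s.png')
z=lambda i,x,y,w,h,k:cv2.resize(i[y:y+h,x:x+w],None,fx=k,fy=k,interpolation=cv2.INTER_CUBIC)
A=z(t,110,130,200,60,4) #800x240
B=z(t,180,215,45,40,8)  #360x320
C=z(s,240,180,55,45,8) #440x360
o=np.zeros((600,800,3),np.uint8);o[:240]=A;o[240:560,:360]=B;o[240:600,360:800]=C
cv2.imwrite('pics/c.png',o)
E
```

```text
(no output)
```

View pics/c.png

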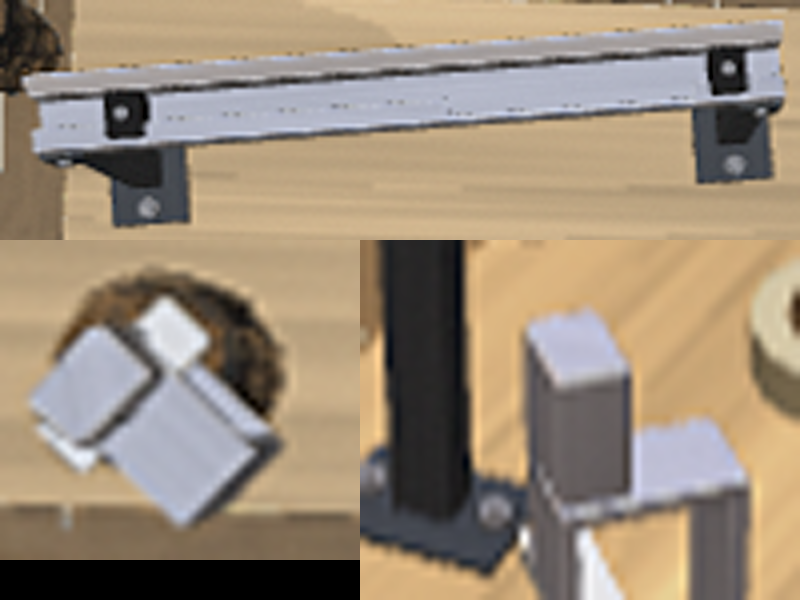

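The crop gives clear corners of the block top in both views, the rail's flare and lip edges, and the stops (left one at about (125,113) in the crop). Hanger −x points right and down in the image.

```bash
cat > m.py <<'E'
from h import *
np.set_printoptions(precision=4,suppress=True)
a=snap('top');b=snap('side')
T=lambda p,ox,oy,x0,y0,k:(x0+(p[0]-ox+.5)/k-.5,y0+(p[1]-oy+.5)/k-.5)
A=lambda x,y:T((x,y),0,0,110,130,4)
B=lambda x,y:T((x,y),0,240,180,215,8)
C=lambda x,y:T((x,y),360,240,240,180,8)
cb=np.array([onz(a,*B(*p),.282) for p in[(100,325),(155,375),(88,440),(30,400)]])
cs=np.array([onz(b,*C(*p),.282) for p in[(527,330),(593,312),(630,372),(560,388)]])
for c in(cb,cs):print(c[:,:2],c.mean(0)[:2],[np.linalg.norm(c[i]-c[(i+1)%4]) for i in range(4)],[np.degrees(np.arctan2(*(c[(i+1)%4]-c[i])[1::-1])) for i in range(4)])
fl=[onz(a,*A(30,75),.252),onz(a,*A(783,22),.252)]
lip=[onz(a,*A(35,152),.238),onz(a,*A(783,103),.238)]
st=[onz(a,*A(148,115),.238),onz(a,*A(708,72),.238)]
for p in (fl,lip,st):
    d=p[0]-p[1];print(p[0],p[1],np.linalg.norm(d),np.degrees(np.arctan2(-d[0],d[1])),(p[0]+p[1])/2)
E
python3 m.py
```

```text
[[ 0.4679 -0.1131]
 [ 0.4558 -0.1274]
 [ 0.4391 -0.1112]
 [ 0.4486 -0.0963]] [ 0.4529 -0.112 ] [np.float64(0.018731762108127728), np.float64(0.02325690658511106), np.float64(0.017728266180153104), np.float64(0.02557221728227866)] [np.float64(-130.33806549184462), np.float64(136.00705014521182), np.float64(57.31384131290527), np.float64(-41.05771744797578)]
[[ 0.4651 -0.1058]
 [ 0.4553 -0.1202]
 [ 0.4353 -0.1027]
 [ 0.4463 -0.0892]] [ 0.4505 -0.1045] [np.float64(0.01741454989846718), np.float64(0.02650668885606942), np.float64(0.01746574767096496), np.float64(0.025199059086472537)] [np.float64(-124.56658555434905), np.float64(138.85617901116274), np.float64(51.109177114916875), np.float64(-41.490140856684405)]
[0.6238 0.0535 0.252 ] [ 0.6641 -0.3398  0.252 ] 0.39534241364189204 5.847263886926189 [ 0.644  -0.1431  0.252 ]
[0.5851 0.0529 0.238 ] [ 0.6233 -0.3421  0.238 ] 0.3967944829056841 5.528736088827471 [ 0.6042 -0.1446  0.238 ]
[ 0.6066 -0.0058  0.238 ] [ 0.6387 -0.3018  0.238 ] 0.297746061174374 6.193601816489585 [ 0.6227 -0.1538  0.238 ]
```

Call:
{"op": "carry_out", "data": {
  "motion": "0 0 -.1 0 0 .087 1;0 0 -.1 0 0 .087 1;0 0 -.1 0 0 .087 1;0 0 -.1 0 0 .087 1;0 0 -.1 0 0 .087 1;0 0 -.1 0 0 .087 1;0 0 -.1 0 0 .087 1;0 0 -.1 0 0 .087 1;0 0 -.1 0 0 .087 1;0 0 -.1 0 0 .087 1;0 0 -.1 0 0 .087 1;0 0 0 0 0 0 1"
}}

```text
time: 1.7
tool_pos: [0.1615, 0.5261, 0.4271]
ee_rot: [-3.14, -0.003, 0.842]
wrist_force: [0.4, 0.4, 0.3]
width: 0.0942
finger_force: 0.0
```

```bash
cat > g.py <<'E'
import sys
from h import *
from scipy.spatial.transform import Rotation as Ro
np.set_printoptions(precision=4,suppress=True)
def go(x,y,z=None,yaw=None):
    o=readout.get_obs();R=Ro.from_euler('xyz',o['ee_rot']).as_matrix();p=np.array(o['tool_pos'])
    d=np.array([x,y,p[2] if z is None else z])-p
    print('pos',p,'yaw',np.degrees(o['ee_rot']),'t',o['time'],'total shift shares',R.T@d/.2)
E
python3 -c "
from g import *
go(.452,-.11,.42)"
```

```text
pos [0.1615 0.5261 0.4271] yaw [-179.9361   -0.1838   48.2222] t 1.7 total shift shares [-1.4043  3.2023  0.0272]
```

Call:
{"op": "carry_out", "data": {
  "motion": "-.117 .267 0 0 0 0 1;-.117 .267 0 0 0 0 1;-.117 .267 0 0 0 0 1;-.117 .267 0 0 0 0 1;-.117 .267 0 0 0 0 1;-.117 .267 0 0 0 0 1;-.117 .267 0 0 0 0 1;-.117 .267 0 0 0 0 1;-.117 .267 0 0 0 0 1;-.117 .267 0 0 0 0 1;-.117 .267 0 0 0 0 1;-.117 .267 0 0 0 0 1"
}}

```text
time: 3.2
tool_pos: [0.451, -0.113, 0.4242]
ee_rot: [-3.14, 0.0, 0.843]
wrist_force: [1.0, 1.1, 0.9]
width: 0.0939
finger_force: 0.0
```

Call:
{"op": "carry_out", "data": {
  "motion": "0 0 0 0 0 0 1;0 0 0 0 0 0 1"
}}

```text
time: 3.45
tool_pos: [0.4504, -0.1108, 0.4246]
ee_rot: [-3.14, 0.0, 0.841]
wrist_force: [-0.1, 0.6, -0.4]
width: 0.094
finger_force: 0.0
```

```bash
python3 -c "
from g import *
go(.452,-.11,.42)
s=snap('wrist','w1.png');print(ray(s,0,0)[0],s['R'],s['fx'])
print([proj(s,(.452+dx,-.11+dy,.282)) for dx,dy in((0,0),(.02,0),(0,.02))])"
```

```text
pos [ 0.4504 -0.1108  0.4246] yaw [-179.882     0.0133   48.1898] t 3.45 total shift shares [0.0082 0.0032 0.0232]
[ 0.507  -0.0479  0.6038] [[ 0.7456 -0.6664 -0.0035]
 [-0.6371 -0.7143  0.2896]
 [-0.1955 -0.2137 -0.9572]] 294.9699283638646
[(np.float64(254.5655914946307), np.float64(177.04243412163078)), (np.float64(267.9857877267081), np.float64(165.44217974100349)), (np.float64(242.58831881539027), np.float64(164.0256197472811))]
```

View pics/w1.png

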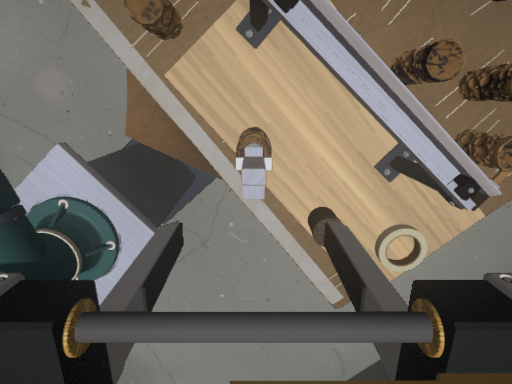

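The wrist view shows the hanger near (255,170), close to where I predicted it, with the rail at upper right. I'll enlarge the block.

```bash
python3 -c "
import cv2
i=cv2.imread('pics/w1.png')[120:210,215:295];cv2.imwrite('pics/w1c.png',cv2.resize(i,None,fx=6,fy=6,interpolation=cv2.INTER_CUBIC))"
```

```text
(no output)
```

View pics/w1c.png

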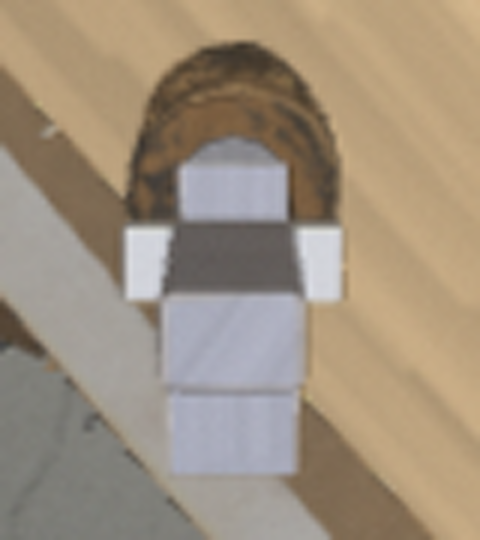

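The block top is the quad (162,293)–(303,387) in the crop, and it lies square to the camera axes.

```bash
cat >> g.py <<'E'
def crop(px,x0,y0,k): return x0+(px[0]+.5)/k-.5,y0+(px[1]+.5)/k-.5
E
python3 -c "
from g import *
s=snap('wrist')
c=np.array([onz(s,*crop(p,215,120,6),.282) for p in[(162,293),(304,293),(303,387),(161,387)]])
print(c,c.mean(0),[np.linalg.norm(c[i]-c[(i+1)%4]) for i in range(4)],[np.degrees(np.arctan2(*(c[(i+1)%4]-c[i])[1::-1])) for i in range(4)])
sh=np.array([onz(s,*crop(p,215,120,6),.210) for p in[(124,227),(342,227)]]);print('shoe rear',sh,np.linalg.norm(sh[1]-sh[0]),sh.mean(0),np.degrees(np.arctan2(*(sh[0]-sh[1])[1::-1])))
m=c.mean(0);go(m[0],m[1],.262-.019)
"
```

```text
[[ 0.4477 -0.0926  0.282 ]
 [ 0.4675 -0.1102  0.282 ]
 [ 0.4554 -0.1238  0.282 ]
 [ 0.4353 -0.1059  0.282 ]] [ 0.4515 -0.1081  0.282 ] [np.float64(0.026474915838370645), np.float64(0.01820830311359991), np.float64(0.026897307601083685), np.float64(0.018215765253166552)] [np.float64(-41.718512527120325), np.float64(-131.66665210048984), np.float64(138.28776398308972), np.float64(47.004632471345715)]
shoe rear [[ 0.4385 -0.0857  0.21  ]
 [ 0.4752 -0.1185  0.21  ]] 0.04917270404627667 [ 0.4568 -0.1021  0.21  ] 138.27719705649568
pos [ 0.4503 -0.1099  0.4259] yaw [179.9712  -0.0362  48.2571] t 3.55 total shift shares [ 0.0102 -0.0019  0.9144]
```

Call:
{"op": "carry_out", "data": {
  "motion": ".01 -.002 .2 0 0 0 1;0 0 .2 0 0 0 1;0 0 .2 0 0 0 1;0 0 .15 0 0 0 1;0 0 .1 0 0 0 1;0 0 .06 0 0 0 1;0 0 0 0 0 0 1;0 0 0 0 0 0 1;0 0 0 0 0 0 0;0 0 0 0 0 0 0;0 0 0 0 0 0 0;0 0 0 0 0 0 0"
}}

```text
time: 5.05
tool_pos: [0.4519, -0.1095, 0.2435]
ee_rot: [-3.142, -0.0, 0.839]
wrist_force: [-0.1, -0.3, -0.9]
width: 0.0575
finger_force: 0.0
```

Call:
{"op": "carry_out", "data": {
  "motion": "0 0 0 0 0 0 0;0 0 0 0 0 0 0;0 0 0 0 0 0 0;0 0 0 0 0 0 0"
}}

```text
time: 5.55
tool_pos: [0.4517, -0.1093, 0.2434]
ee_rot: [-3.141, -0.0, 0.839]
wrist_force: [-0.6, -0.6, -0.1]
width: 0.0279
finger_force: 30.0
```

Call:
{"op": "carry_out", "data": {
  "motion": "0 0 -.02 0 0 0 0;0 0 -.06 0 0 0 0;0 0 -.08 0 0 0 0;0 0 -.06 0 0 0 0;0 0 -.03 0 0 0 0;0 0 0 0 0 .05 0;0 0 0 0 0 .06 0;0 0 0 0 0 .07 0;0 0 0 0 0 .07 0;0 0 0 0 0 .06 0;0 0 0 0 0 .043 0;0 0 0 0 0 0 0"
}}

```text
time: 7.05
tool_pos: [0.4518, -0.1094, 0.2935]
ee_rot: [-3.141, 0.0, 0.101]
wrist_force: [0.1, 0.8, -3.8]
width: 0.0282
finger_force: 30.0
```

```bash
python3 -c "
from g import *
go(.539,-.2365,.2934)"
```

```text
pos [ 0.4518 -0.1094  0.2935] yaw [-179.9878    0.0153    5.7972] t 7.05 total shift shares [0.3698 0.6763 0.0001]
```

Call:
{"op": "carry_out", "data": {
  "motion": ".02 .04 0 0 0 0 0;.05 .09 0 0 0 0 0;.06 .12 0 0 0 0 0;.07 .13 0 0 0 0 0;.07 .12 0 0 0 0 0;.06 .1 0 0 0 0 0;.04 .076 0 0 0 0 0;0 0 0 0 0 0 0;0 0 0 0 0 0 0;0 0 0 0 0 0 0"
}}

```text
time: 8.3
tool_pos: [0.5388, -0.2362, 0.2938]
ee_rot: [3.142, -0.0, 0.101]
wrist_force: [0.1, 0.5, -2.6]
width: 0.0275
finger_force: 30.0
```

```bash
python3 -c "
from g import *
go(.539,-.2365,.2934)
w=snap('wrist');t=snap('top','t2.png');s=snap('side','s2.png')
cv2.imwrite('pics/w2.png',w['pixels'][:,:,::-1])
i=cv2.imread('pics/t2.png')[125:195,110:310];A=cv2.resize(i,None,fx=4,fy=4,interpolation=cv2.INTER_CUBIC)
W=w['pixels'][:320,:,::-1]
o=np.zeros((600,800,3),np.uint8);o[:280]=A;o[280:600,:512]=W
cv2.imwrite('pics/c2.png',o)
"
```

```text
pos [ 0.5388 -0.2362  0.2938] yaw [179.9984  -0.0213   5.7713] t 8.3 total shift shares [0.0007 0.0018 0.0018]
```

View pics/c2.png

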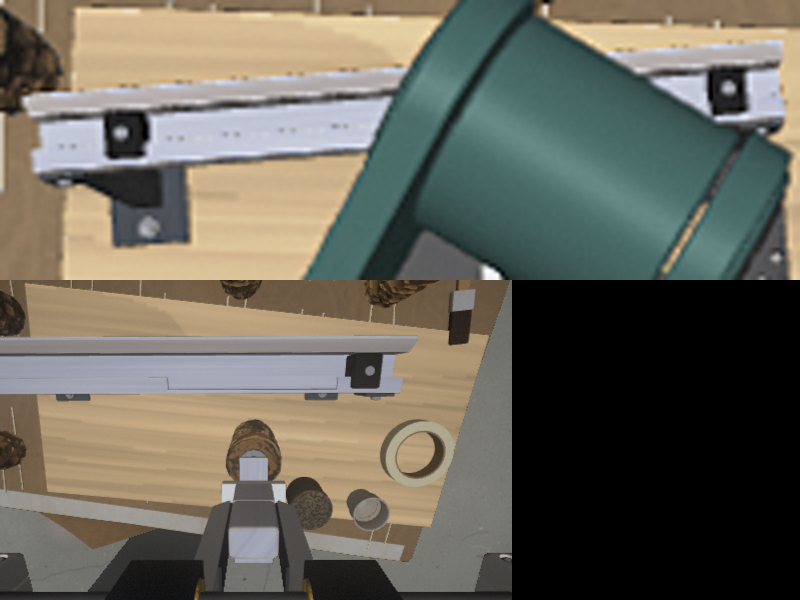

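The wrist view shows the loading gap between the keeper ends at about u=168 and u=337, and the lip front edge at v≈112. The rail is parallel to the image rows. I'll enlarge it for precision.

```bash
python3 -c "
import cv2,numpy as np
i=cv2.imread('pics/w2.png')
a=cv2.resize(i[50:125,155:355],None,fx=4,fy=4,interpolation=cv2.INTER_CUBIC)
b=cv2.resize(i[190:280,200:310],None,fx=3,fy=3,interpolation=cv2.INTER_CUBIC)
o=np.zeros((580,800,3),np.uint8);o[:300]=a;o[300:570,:330]=b
cv2.imwrite('pics/c3.png',o)"
```

```text
(no output)
```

View pics/c3.png

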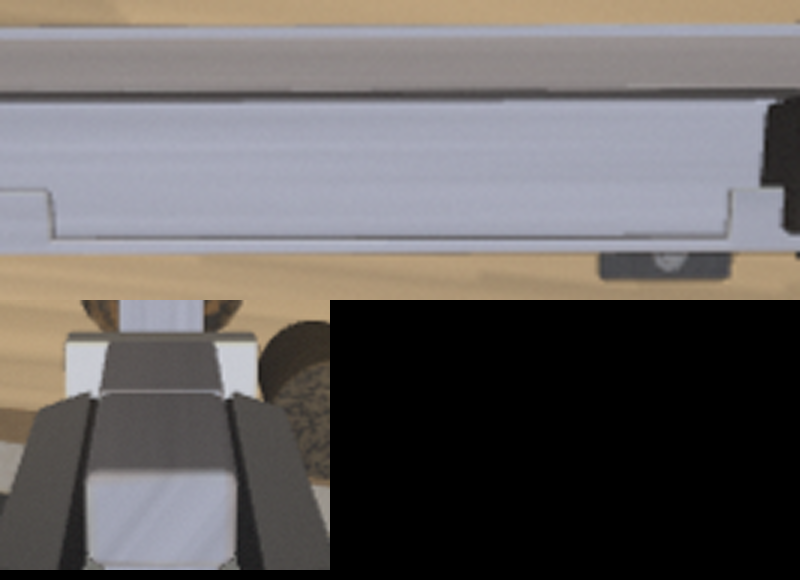

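```bash
python3 -c "
from g import *
w=snap('wrist')
A=lambda x,y,z:onz(w,*crop((x,y),155,50,4),z)
B=lambda x,y,z:onz(w,*crop((x,y-300),200,190,3),z)
L=[A(5,253,.238),A(795,251.5,.238)];K=[A(20,189,.238),A(755,187.5,.238)];E=[A(52,189,.238),A(727,187.5,.238)];E2=[A(54,237,.238),A(726,236,.238)]
ang=lambda d:np.degrees(np.arctan2(-d[0],d[1]))
for n,p in(('lip',L),('keep',K),('ends',E),('ends2',E2)):print(n,p,ang(p[0]-p[1]),np.linalg.norm(p[0]-p[1]))
th=np.radians(ang(L[0]-L[1]));xh=np.array([np.cos(th),np.sin(th)]);yh=np.array([-xh[1],xh[0]])
lx=(L[0][:2]@xh+L[1][:2]@xh)/2;kx=(K[0][:2]@xh+K[1][:2]@xh)/2
print('widths',(kx-lx))
x0=((lx+.016)+(kx+.004))/2
yg=np.mean([p[:2]@yh for p in E+E2]); 
g=x0*xh+yg*yh;print('gap',g,'stop',g+.225*yh,'x from lip',(lx+.016)*xh+yg*yh)
S=[B(67,341,.2604),B(258,341,.2604)];print('shoe',S,ang(S[0]-S[1]),np.linalg.norm(S[0]-S[1]))
f=(S[0]+S[1])[:2]/2-.009*xh;print('foot',f)
H=[B(86,476,.3324),B(236,476,.3324)];print('head rear',H,ang(H[0]-H[1]),(H[0]+H[1])[:2]/2-.010*xh)
go(*g)
print('foot->gap in rail axes',(g-f)@xh,(g-f)@yh)
"
```

```text
lip [array([ 0.6058, -0.1536,  0.238 ]), array([ 0.6214, -0.3053,  0.238 ])] 5.90141717249614 0.15251866569904338
keep [array([ 0.6179, -0.1564,  0.238 ]), array([ 0.6323, -0.2954,  0.238 ])] 5.904121283733991 0.13977574221016495
ends [array([ 0.6185, -0.1624,  0.238 ]), array([ 0.6317, -0.2901,  0.238 ])] 5.914038394312411 0.12836492020095547
ends2 [array([ 0.6097, -0.163 ,  0.238 ]), array([ 0.6229, -0.2915,  0.238 ])] 5.87745093104291 0.1292559224846457
widths 0.011793643438579915
gap [ 0.6292 -0.2259] stop [ 0.6061 -0.0021] x from lip [ 0.6293 -0.2259]
shoe [array([ 0.5452, -0.2114,  0.2604]), array([ 0.5501, -0.2598,  0.2604])] 5.817944589863613 0.048684211049235565
foot [ 0.5387 -0.2365]
head rear [array([ 0.5465, -0.222 ,  0.3324]), array([ 0.5492, -0.2484,  0.3324])] 5.830432653081909 [ 0.5379 -0.2363]
pos [ 0.5389 -0.2361  0.2938] yaw [179.9846  -0.0293   5.7696] t 8.5 total shift shares [ 0.4546 -0.0057  0.0002]
foot->gap in rail axes 0.09114194861143475 0.0012699206074122064
```

Call:
{"op": "carry_out", "data": {
  "motion": ".03 -.006 0 0 0 0 0;.06 0 0 0 0 0 0;.08 0 0 0 0 0 0;.08 0 0 0 0 0 0;.08 0 0 0 0 0 0;.06 0 0 0 0 0 0;.04 0 0 0 0 0 0;.025 0 0 0 0 0 0;0 0 0 0 0 0 0;0 0 0 0 0 0 0;0 0 0 0 0 0 0"
}}

```text
time: 9.88
tool_pos: [0.6291, -0.2263, 0.2938]
ee_rot: [3.141, -0.0, 0.1]
wrist_force: [0.9, 0.8, -4.1]
width: 0.0281
finger_force: 30.0
```

Call:
{"op": "carry_out", "data": {
  "motion": "0 0 .02 0 0 0 0;0 0 .03 0 0 0 0;0 0 .03 0 0 0 0;0 0 .025 0 0 0 0;0 0 .02 0 0 0 0;0 0 .01 0 0 0 0;0 0 0 0 0 0 0;0 0 0 0 0 0 0"
}}

```text
time: 10.88
tool_pos: [0.6295, -0.2263, 0.2668]
ee_rot: [3.141, -0.001, 0.1]
wrist_force: [0.3, 0.4, -3.7]
width: 0.0278
finger_force: 30.0
```

```bash
python3 -c "
from g import *
go(.6292,-.2259)
w=snap('wrist','w3.png')['pixels'][:,:,::-1];s=snap('side')['pixels'][:,:,::-1]
a=cv2.resize(w[130:290,160:350],None,fx=2,fy=2,interpolation=cv2.INTER_CUBIC)
b=cv2.resize(s[120:260,180:300],None,fx=3.4,fy=3.4,interpolation=cv2.INTER_CUBIC)
o=np.zeros((500,800,3),np.uint8);o[:320,:380]=a;o[:b.shape[0],385:385+b.shape[1]]=b
cv2.imwrite('pics/c4.png',o)"
```

```text
pos [ 0.6295 -0.2263  0.2668] yaw [179.9891  -0.0327   5.7395] t 10.875 total shift shares [-0.0013 -0.0019 -0.    ]
```

View pics/c4.png

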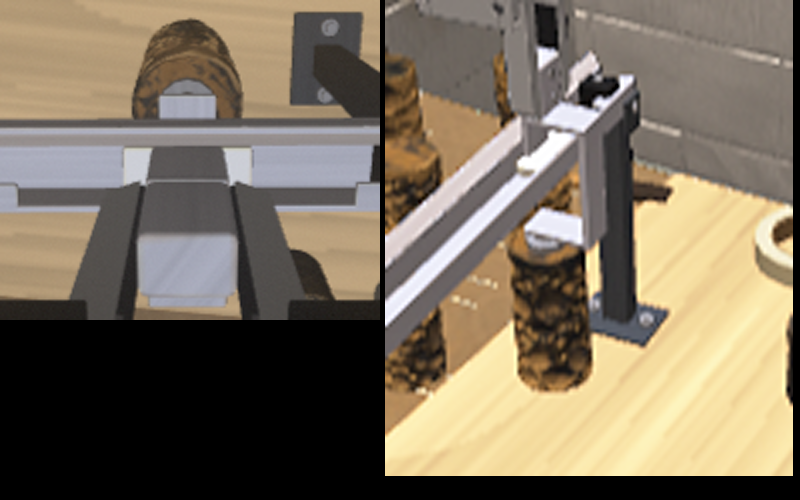

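The shoe is inside the channel behind the lip and centred in the gap, about 3 mm above the floor. I'll lower it to contact.

Call:
{"op": "carry_out", "data": {
  "motion": "0 0 .006 0 0 0 0;0 0 .006 0 0 0 0;0 0 .004 0 0 0 0;0 0 0 0 0 0 0;0 0 0 0 0 0 0"
}}

```text
time: 11.6
tool_pos: [0.6294, -0.2262, 0.2635]
ee_rot: [3.141, -0.0, 0.1]
wrist_force: [-0.0, 0.2, -2.3]
width: 0.028
finger_force: 30.0
```

Call:
{"op": "carry_out", "data": {
  "motion": "0 0 .002 0 0 0 0;0 0 0 0 0 0 0;0 0 0 0 0 0 0"
}}

```text
time: 11.98
tool_pos: [0.6294, -0.2262, 0.2635]
ee_rot: [3.141, -0.001, 0.1]
wrist_force: [-1.0, 0.2, 0.7]
width: 0.0276
finger_force: 30.0
```

Call:
{"op": "carry_out", "data": {
  "motion": "0 0 .002 0 0 0 0;0 0 0 0 0 0 0;0 0 0 0 0 0 0"
}}

```text
time: 12.35
tool_pos: [0.6294, -0.2263, 0.2635]
ee_rot: [3.141, -0.001, 0.1]
wrist_force: [-1.2, 1.2, 3.4]
width: 0.0277
finger_force: 30.0
```

The shoe is seated: the height has stopped changing and the upward force is rising. I'll relax the load, release, rise, shift right, shut the gripper and come down to push.

Call:
{"op": "carry_out", "data": {
  "motion": "0 0 -.002 0 0 0 0;0 0 0 0 0 0 .5;0 0 0 0 0 0 .5;0 0 0 0 0 0 .5;0 0 0 0 0 0 .5;0 0 0 0 0 0 .5;0 0 -.05 0 0 0 .5;0 0 -.1 0 0 0 .5;0 0 -.15 0 0 0 .5;0 0 -.1 0 0 0 .5;0 0 0 0 0 0 .5"
}}

```text
time: 13.72
tool_pos: [0.63, -0.2265, 0.3462]
ee_rot: [3.139, -0.005, 0.1]
wrist_force: [-1.0, -0.0, -0.4]
width: 0.0469
finger_force: 0.0
```

```bash
python3 -c "
from g import *
go(.6292,-.2259)
w=snap('wrist','w4.png')['pixels'][:,:,::-1];s=snap('side','s4.png')['pixels'][:,:,::-1]
a=cv2.resize(w[100:290,160:350],None,fx=2,fy=2,interpolation=cv2.INTER_CUBIC)
b=cv2.resize(s[120:260,180:300],None,fx=3.4,fy=3.4,interpolation=cv2.INTER_CUBIC)
o=np.zeros((500,800,3),np.uint8);o[:380,:380]=a;o[:b.shape[0],385:385+b.shape[1]]=b
cv2.imwrite('pics/c5.png',o)"
```

```text
pos [ 0.63   -0.2265  0.3462] yaw [179.835   -0.2942   5.7384] t 13.725 total shift shares [-0.0036 -0.0033 -0.    ]
```

View pics/c5.png

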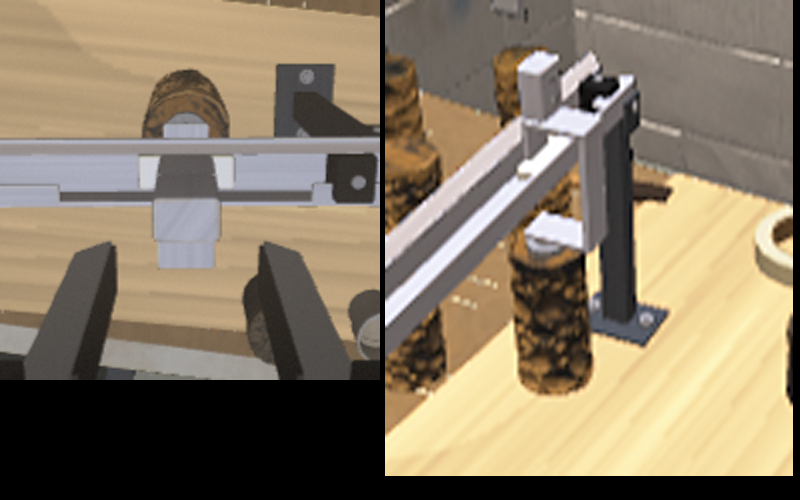

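Released, the hanger hangs straight with the shoe on the floor in mid-gap. Next I'll place the shut fingers to its right.

Call:
{"op": "carry_out", "data": {
  "motion": "-.003 .1 0 0 0 0 0;0 .11 0 0 0 0 0;0 0 0 0 0 0 0;0 0 0 0 0 0 0;0 0 0 0 0 0 0;0 0 .1 0 0 0 0;0 0 .14 0 0 0 0;0 0 .1 0 0 0 0;0 0 .06 0 0 0 0;0 0 .04 0 0 0 0;0 0 0 0 0 0 0;0 0 0 0 0 0 0"
}}

```text
time: 15.32
tool_pos: [0.6333, -0.2682, 0.256]
ee_rot: [3.141, -0.002, 0.1]
wrist_force: [0.1, 0.4, -0.6]
width: 0.0001
finger_force: 0.0
```

Call:
{"op": "carry_out", "data": {
  "motion": "0 -.02 0 0 0 0 0;0 -.02 0 0 0 0 0;0 -.01 0 0 0 0 0;0 -.01 0 0 0 0 0;0 -.015 0 0 0 0 0;0 -.015 0 0 0 0 0;0 -.02 0 0 0 0 0;0 -.02 0 0 0 0 0;0 -.02 0 0 0 0 0;0 -.02 0 0 0 0 0"
}}

```text
time: 16.58
tool_pos: [0.6296, -0.234, 0.2548]
ee_rot: [-3.141, 0.0, 0.1]
wrist_force: [-0.2, -1.7, 0.1]
width: 0.0006
finger_force: 0.5
```

```bash
cat > tr.py <<'E'
from g import *
# casting/hook lower part tracked in the side view against s4.png: spine+lower arm patch
th=np.radians(5.87);yh=np.array([-np.sin(th),np.cos(th),0])
s=snap('side');i=s['pixels'][:,:,::-1];r=cv2.imread('pics/s4.png')
P={'casting':(213,196,30,34,.08),'lowarm':(220,178,26,16,.170),'block':(219,134,14,20,.275),'web/arm':(222,152,22,10,.256)}
u0=None
for n,(x,y,w,h,z) in P.items():
    m=cv2.matchTemplate(i,r[y:y+h,x:x+w],cv2.TM_CCOEFF_NORMED);_,v,_,l=cv2.minMaxLoc(m)
    c0=onz(s,x+w/2,y+h/2,z)
    # displacement along rail that best matches pixel shift
    ks=np.arange(-.03,.25,.0005);pr=np.array([proj(s,c0+k*yh) for k in ks])-(l[0]+w/2,l[1]+h/2)
    e=np.hypot(*pr.T);j=e.argmin();print(n,'score %.2f moved %.1f mm resid %.1f px'%(v,ks[j]*1000,e[j]))
go(.6292,-.2259)
E
python3 tr.py
```

```text
casting score 0.92 moved 19.5 mm resid 0.4 px
lowarm score 0.85 moved 19.5 mm resid 0.2 px
block score 0.85 moved 17.5 mm resid 0.4 px
web/arm score 0.85 moved 19.5 mm resid 0.1 px
pos [ 0.6296 -0.2333  0.2549] yaw [-179.9596   -0.0027    5.7804] t 16.625 total shift shares [ 0.0018 -0.037   0.    ]
```

It is tracking upright and has moved 19 mm, as expected. I'll keep pushing.

Call:
{"op": "carry_out", "data": {
  "motion": "0 -.02 -.008 0 0 0 0;0 -.025 0 0 0 0 0;0 -.025 0 0 0 0 0;0 -.025 0 0 0 0 0;0 -.025 0 0 0 0 0;0 -.025 0 0 0 0 0;0 -.025 0 0 0 0 0;0 -.025 0 0 0 0 0;0 -.025 0 0 0 0 0;0 -.025 0 0 0 0 0;0 -.025 0 0 0 0 0;0 -.02 0 0 0 0 0"
}}

```text
time: 18.12
tool_pos: [0.6238, -0.1762, 0.2565]
ee_rot: [-3.142, -0.0, 0.1]
wrist_force: [-0.1, -1.5, 1.1]
width: 0.0004
finger_force: 0.6
```

```bash
python3 tr.py
```

```text
casting score 0.88 moved 78.0 mm resid 0.4 px
lowarm score 0.80 moved 77.5 mm resid 0.2 px
block score 0.84 moved 77.0 mm resid 0.1 px
web/arm score 0.80 moved 77.0 mm resid 0.3 px
pos [ 0.6238 -0.1756  0.2566] yaw [-179.9641   -0.0083    5.7781] t 18.175 total shift shares [ 0.0017  0.2529 -0.0002]
```

Call:
{"op": "carry_out", "data": {
  "motion": "0 -.02 0 0 0 0 0;0 -.025 0 0 0 0 0;0 -.025 0 0 0 0 0;0 -.025 0 0 0 0 0;0 -.025 0 0 0 0 0;0 -.025 0 0 0 0 0;0 -.025 0 0 0 0 0;0 -.025 0 0 0 0 0;0 -.025 0 0 0 0 0;0 -.025 0 0 0 0 0;0 -.025 0 0 0 0 0;0 -.02 0 0 0 0 0"
}}

```text
time: 19.68
tool_pos: [0.618, -0.1185, 0.2565]
ee_rot: [-3.141, -0.0, 0.1]
wrist_force: [0.4, -1.2, -0.1]
width: 0.0005
finger_force: 0.4
```

Call:
{"op": "carry_out", "data": {
  "motion": "0 -.02 0 0 0 0 0;0 -.025 0 0 0 0 0;0 -.025 0 0 0 0 0;0 -.025 0 0 0 0 0;0 -.025 0 0 0 0 0;0 -.025 0 0 0 0 0;0 -.025 0 0 0 0 0;0 -.025 0 0 0 0 0;0 -.02 0 0 0 0 0;0 -.015 0 0 0 0 0;0 -.01 0 0 0 0 0;0 0 0 0 0 0 0"
}}

```text
time: 21.18
tool_pos: [0.6132, -0.0708, 0.2565]
ee_rot: [-3.141, -0.0, 0.1]
wrist_force: [0.7, -0.3, 0.0]
width: 0.0003
finger_force: 0.0
```

```bash
python3 tr.py
```

```text
casting score 0.71 moved 190.5 mm resid 1.0 px
lowarm score 0.80 moved 183.0 mm resid 1.5 px
block score 0.71 moved 184.0 mm resid 0.8 px
web/arm score 0.75 moved 185.0 mm resid 0.4 px
pos [ 0.6132 -0.0708  0.2565] yaw [-179.9667   -0.0019    5.7522] t 21.225 total shift shares [ 0.002   0.7796 -0.0005]
```

Call:
{"op": "carry_out", "data": {
  "motion": "0 -.01 0 0 0 0 0;0 -.01 0 0 0 0 0;0 -.01 0 0 0 0 0;0 -.01 0 0 0 0 0;0 -.01 0 0 0 0 0;0 -.01 0 0 0 0 0;0 -.008 0 0 0 0 0"
}}

```text
time: 22.1
tool_pos: [0.6118, -0.0574, 0.2565]
ee_rot: [-3.142, -0.0, 0.1]
wrist_force: [-0.7, -1.6, 0.0]
width: 0.0006
finger_force: 0.5
```

Call:
{"op": "carry_out", "data": {
  "motion": "0 -.006 0 0 0 0 0;0 -.006 0 0 0 0 0"
}}

```text
time: 22.35
tool_pos: [0.6116, -0.0551, 0.2565]
ee_rot: [-3.142, -0.0, 0.1]
wrist_force: [-0.6, -0.9, 0.3]
width: 0.0002
finger_force: 0.5
```

Call:
{"op": "carry_out", "data": {
  "motion": "0 -.005 0 0 0 0 0;0 -.005 0 0 0 0 0"
}}

```text
time: 22.6
tool_pos: [0.6114, -0.0532, 0.2565]
ee_rot: [3.141, -0.0, 0.1]
wrist_force: [0.8, -2.0, 1.5]
width: 0.0003
finger_force: 1.0
```

Call:
{"op": "carry_out", "data": {
  "motion": "0 -.003 0 0 0 0 0;0 -.002 0 0 0 0 0"
}}

```text
time: 22.85
tool_pos: [0.6114, -0.0528, 0.2568]
ee_rot: [3.14, -0.0, 0.1]
wrist_force: [0.2, -3.4, 1.4]
width: 0.0004
finger_force: 1.7
```

Call:
{"op": "carry_out", "data": {
  "motion": "0 -.003 0 0 0 0 0;0 -.002 0 0 0 0 0"
}}

```text
time: 23.1
tool_pos: [0.6114, -0.0523, 0.2572]
ee_rot: [3.14, -0.001, 0.099]
wrist_force: [0.7, -5.5, 2.8]
width: 0.0004
finger_force: 2.8
```

```bash
python3 tr.py
```

```text
casting score 0.64 moved -1.0 mm resid 236.1 px
lowarm score 0.78 moved 197.5 mm resid 1.7 px
block score 0.65 moved 204.0 mm resid 1.0 px
web/arm score 0.73 moved 202.5 mm resid 0.5 px
pos [ 0.6114 -0.0522  0.2572] yaw [179.8836  -0.0688   5.6773] t 23.15 total shift shares [0.0025 0.8729 0.0018]
```

The shoe is at the stop: force is rising and the tool has stalled. I'll ease off gently so the hanger settles level, back off and look.

Call:
{"op": "carry_out", "data": {
  "motion": "0 .003 0 0 0 0 0;0 .003 0 0 0 0 0;0 .003 0 0 0 0 0;0 .003 0 0 0 0 0;0 .005 0 0 0 0 0;0 .01 0 0 0 0 0;0 .03 0 0 0 0 0;0 .08 0 0 0 0 0;0 .1 -.02 0 0 0 0;0 0 -.1 0 0 0 0;0 0 -.2 0 0 0 0;0 0 0 0 0 0 0"
}}

```text
time: 24.65
tool_pos: [0.6171, -0.1001, 0.3251]
ee_rot: [3.139, -0.008, 0.099]
wrist_force: [-0.5, -0.7, 0.1]
width: 0.0002
finger_force: 0.0
```

Call:
{"op": "carry_out", "data": {
  "motion": "-.1 0 -.2 0 0 0 0;-.3 0 -.05 0 0 0 0;-.3 0 0 0 0 0 0;0 0 0 0 0 0 0;0 0 0 0 0 0 0"
}}

```text
time: 25.28
tool_pos: [0.4768, -0.1129, 0.37]
ee_rot: [-3.141, -0.0, 0.099]
wrist_force: [0.4, 0.2, -0.6]
width: 0.0002
finger_force: 0.0
```

```bash
python3 tr.py; python3 -c "
from g import *
t=snap('top','t6.png')['pixels'][:,:,::-1];s=snap('side','s6.png')['pixels'][:,:,::-1];w=snap('wrist','w6.png')['pixels'][:,:,::-1]
f=lambda i,k:cv2.resize(i,None,fx=k,fy=k,interpolation=cv2.INTER_CUBIC)
o=np.zeros((600,800,3),np.uint8)
a=f(t[130:200,105:205],4);b=f(s[180:380,110:240],2.9);c=w[:300:,:]
o[:280,:400]=a;o[:b.shape[0],405:405+b.shape[1]]=b;c=cv2.resize(c,(400,234));o[290:524,:400]=c
cv2.imwrite('pics/c6.png',o)"
```

```text
casting score 0.60 moved 249.5 mm resid 153.9 px
lowarm score 0.78 moved 201.0 mm resid 1.8 px
block score 0.70 moved 200.5 mm resid 1.1 px
web/arm score 0.74 moved 202.5 mm resid 0.5 px
pos [ 0.4773 -0.1128  0.3697] yaw [-179.9727    0.0265    5.7193] t 25.325 total shift shares [ 0.6993  0.6386 -0.0006]
```

View pics/c6.png

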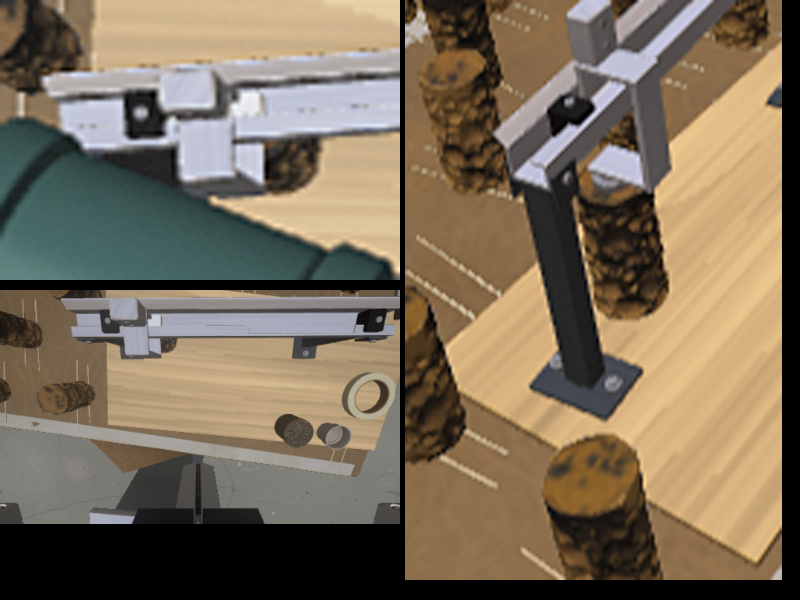

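The hanger hangs straight, with the shoe under the keeper beside the left stop and the bystanders unmoved. The push may have tipped it slightly, so I'll repeat it very gently to make sure the shoe is against the stop.

Call:
{"op": "carry_out", "data": {
  "motion": ".25 0 0 0 0 0 0;.25 0 0 0 0 0 0;.2 0 0 0 0 0 0;0 0 .2 0 0 0 0;0 0 .2 0 0 0 0;0 0 .1 0 0 0 0;0 0 .065 0 0 0 0;0 -.06 0 0 0 0 0;0 -.06 0 0 0 0 0;0 -.05 0 0 0 0 0;0 -.03 0 0 0 0 0;0 0 0 0 0 0 0"
}}

```text
time: 26.98
tool_pos: [0.612, -0.0579, 0.258]
ee_rot: [3.141, -0.001, 0.101]
wrist_force: [-0.0, -0.6, 0.5]
width: 0.0006
finger_force: 0.0
```

Call:
{"op": "carry_out", "data": {
  "motion": "0 -.008 0 0 0 0 0;0 -.006 0 0 0 0 0;0 -.005 0 0 0 0 0"
}}

```text
time: 27.35
tool_pos: [0.6115, -0.0549, 0.2573]
ee_rot: [-3.141, 0.0, 0.1]
wrist_force: [0.4, 0.5, 0.3]
width: 0.0005
finger_force: 0.0
```

Call:
{"op": "carry_out", "data": {
  "motion": "0 -.004 0 0 0 0 0;0 0 0 0 0 0 0"
}}

```text
time: 27.6
tool_pos: [0.6115, -0.054, 0.2574]
ee_rot: [-3.141, 0.0, 0.1]
wrist_force: [-1.2, 0.2, -0.7]
width: 0.0003
finger_force: 0.0
```

Call:
{"op": "carry_out", "data": {
  "motion": "0 -.003 0 0 0 0 0;0 0 0 0 0 0 0"
}}

```text
time: 27.85
tool_pos: [0.6114, -0.0535, 0.2575]
ee_rot: [3.141, -0.0, 0.1]
wrist_force: [0.2, -0.1, -0.0]
width: 0.0006
finger_force: 0.3
```

Call:
{"op": "carry_out", "data": {
  "motion": "0 -.002 0 0 0 0 0;0 0 0 0 0 0 0"
}}

```text
time: 28.1
tool_pos: [0.6114, -0.0532, 0.2575]
ee_rot: [3.141, -0.0, 0.1]
wrist_force: [0.7, -2.1, 0.2]
width: 0.0008
finger_force: 0.7
```

Call:
{"op": "carry_out", "data": {
  "motion": "0 -.002 0 0 0 0 0;0 0 0 0 0 0 0"
}}

```text
time: 28.35
tool_pos: [0.6114, -0.0529, 0.2577]
ee_rot: [3.141, -0.0, 0.1]
wrist_force: [-0.2, -1.5, 1.0]
width: 0.0004
finger_force: 1.1
```

Call:
{"op": "carry_out", "data": {
  "motion": "0 .002 0 0 0 0 0;0 .002 0 0 0 0 0;0 .002 0 0 0 0 0;0 .003 0 0 0 0 0;0 .005 0 0 0 0 0;0 .02 0 0 0 0 0;0 .08 0 0 0 0 0;0 .1 -.02 0 0 0 0;0 0 -.1 0 0 0 0;0 0 -.25 0 0 0 0;0 0 -.2 0 0 0 0;-.2 0 0 0 0 0 0"
}}

```text
time: 29.85
tool_pos: [0.5786, -0.1013, 0.3741]
ee_rot: [3.139, -0.006, 0.1]
wrist_force: [-0.5, 0.2, -0.4]
width: 0.0005
finger_force: 0.0
```

Call:
{"op": "carry_out", "data": {
  "motion": "-.3 0 0 0 0 0 0;-.2 0 0 0 0 0 0;0 0 0 0 0 0 0;0 0 0 0 0 0 0;0 0 0 0 0 0 0;0 0 0 0 0 0 0;0 0 0 0 0 0 0;0 0 0 0 0 0 0"
}}

```text
time: 30.85
tool_pos: [0.4766, -0.1091, 0.3713]
ee_rot: [-3.141, 0.0, 0.1]
wrist_force: [-0.1, 0.4, 0.3]
width: 0.0006
finger_force: 0.0
```

```bash
python3 -c "
from g import *
r=cv2.imread('pics/s6.png').astype(int);a=snap('side')['pixels'][:,:,::-1].astype(int)
yield_=abs(a-r)[180:300,150:240].max(2);print('diff px vs before re-push',(yield_>40).sum())
b=snap('side')['pixels'][:,:,::-1].astype(int);print('still',(abs(a-b)[180:300,150:240].max(2)>15).sum())
go(.5,-.1)
print(robot.close_job())"
```

```text
diff px vs before re-push 0
still 2
pos [ 0.4764 -0.1091  0.3714] yaw [-179.9934    0.0049    5.7516] t 30.95 total shift shares [ 0.1218 -0.0334 -0.    ]
the job is handed in; nothing more can be done
None
```

The job is handed in at about 31 s: the casting hangs straight and still, its shoe under the keeper strip and up against the left end stop (judged by contact force and position, since the contact itself was hidden from the cameras), and the arm is clear.

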